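Check used specimen canisters by shaking

TASK

Two used specimen canisters hang on the rail; a filled sample bottle may have been forgotten in either, both or neither. One after the other, lift each off the rail and, holding it up above the rail, shake it by rocking it side to side and back without a pause, about 30 degrees each way but never on its side, and feel whether it rattles or is heavy; then stand it upright in the blue tray if it is empty, in the yellow tray if something is still inside. Leave the other things on the bench where they are.

Things in the scene. Friction and masses are not known exactly. Their poses are not given: they have to be found in the camera images.
- canister_a_centre (a point): shut opaque white canister hung on the rail: 56 mm across, 105 mm tall, its top 25 mm a red screw cap 58 mm across. Point: on its axis at half height; z up, x towards its clip. Empty it weighs 0.10 to 0.12 kg; it may hold one loose, unseen filled glass bottle (36 x 62 mm, 0.115 to 0.14 kg) that knocks about when shaken. Hung, its underside is 30 mm above the bench.
- canister_b_centre (a point): shut opaque white canister hung on the rail: 56 mm across, 105 mm tall, its top 25 mm a red screw cap 58 mm across. Point: on its axis at half height; z up, x towards its clip. Empty it weighs 0.10 to 0.12 kg; it may hold one loose, unseen filled glass bottle (36 x 62 mm, 0.115 to 0.14 kg) that knocks about when shaken. Hung, its underside is 30 mm above the bench.
- canister_a_clip (a point): clip on the canister's back, white, 26 mm wide, hooked over the top rail. Point: top of the clip's flange, 45 mm from the canister's axis and 78 mm above its underside; the flange hangs down 25 mm from here behind the rail, so the canister must rise more than 20 mm, then comes away towards -x of rail_stand.
- canister_b_clip (a point): clip on the canister's back, white, 26 mm wide, hooked over the top rail. Point: top of the clip's flange, 45 mm from the canister's axis and 78 mm above its underside; the flange hangs down 25 mm from here behind the rail, so the canister must rise more than 20 mm, then comes away towards -x of rail_stand.
- rail_stand: fixed steel hanging rail, 354 mm long along its own y, 116 mm tall at its end posts (at y = +-170 mm). Origin on the bench under the middle of the top rail; x points away from the canisters, which hang on its -x side with their axes 40 mm from the top rail. The top rail is 6 mm thick, its upper edge 103 mm above the bench; a lower rail at 45 mm stops the canisters swinging.
- blue_tray: blue shallow tray for empty canisters, fixed, 170 x 240 x 22 mm (own x, y, z), walls and floor 4 mm. Origin at the centre of its underside; the floor is 4 mm above the bench.
- yellow_tray: yellow shallow tray for canisters that still hold something, fixed, same size and origin as the blue tray.
- tube_rack: white rack of glass tubes, 75 x 200 x 92 mm; loose, to be left alone. Origin at the middle of its underside.
- tip_box: yellow pipette-tip box, 85 x 125 x 70 mm; loose, to be left alone. Origin at the middle of its underside.
- reagent_vial: small glass vial with a green band and metal cap, 22 mm wide, 44 mm tall; loose, to be left alone. Origin at the middle of its underside.
- syringe_tip: white and yellow dispenser syringe lying flat, 100 mm long, 26 mm wide, 21 mm high; loose, to be left alone. Origin at the middle of its underside.
- beaker: empty glass beaker, 68 mm wide, 85 mm tall; loose, to be left alone. Origin at the middle of its underside.
- marker: black and blue marker pen lying flat, 138 mm long, 15 mm high; loose, to be left alone. Origin at the middle of its underside.

How it is judged:
By the outcome, as a careful person would: the job done as asked, in the order asked, and still so for the second after the job is handed in, with the robot touching nothing.
It also fails if it takes over 72 s, if anything falls off the work surface, if the arm or the gripper's body presses on something with over 40 N, if the wrist force passes 120 N, or if a joint passes its speed limit or range.

ROBOT

A 6-joint arm with a two-finger parallel gripper is mounted at the origin on the work surface. World frame = base frame: x ahead of the robot, y to its left, z up, the work surface at z = 0. Lengths are in m, angles in rad, forces in N, time in s.
With the tool pointing down it reaches from about 0.35 to 0.775 m from the base axis. Payload 5.5 kg.
Tool frame: the origin (TCP) lies between the finger pads; the fingertips stand 17 mm ahead of it and the grasp point (between the pads) lies 2 mm behind it (env.finger_overhang is the distance from the TCP to the fingertips, in m); z points along the fingers, y is the line along which they close (so a half turn about z gives the same grasp; the last joint's range is limited). The gripper opens to 85 mm and grips with 20 to 120 N. Pads are 22 mm wide; open, the fingers measure 114 mm over their backs; the gripper's body (76 mm by 85 mm) begins 54 mm behind the grasp point. The pads swing forward as they close: fully open they stand 13 mm farther back than shut.
Start: joints at [-1.378, 0.313, 0.046, 1.304, 0, 1.431], TCP at [0.188, -0.543, 0.217] pointing down, gripper open.
Joint ranges: [-2.76, 2.76], [-0.86, 1.69], [-1.03, 1.26], [-2.2, 2.34], [-1.47, 1.5], [-3.14, 3.14]. Speed limits (rad/s): [2.57, 2.57, 3.14, 3.14, 3.14, 3.14].

INTERFACE

Orientations are given as a unit quaternion [w, x, y, z].
In Python, from workcell import env gives the robot as it stands. The module is installed in compiled form; this text tells all that it offers.
- The arm moves only by the shell command python3 -m pendant 'ROWS' [FORCE]. ROWS is JSON, a list of rows, each a list of 5 numbers: the gripper's target within -1 to 1 (fully open at 1, half-way at 0, shut at -1), then the shift along the tool's x, y, z in m, then the turn about the tool's z in rad. A call has 1 to 8 rows; each row shifts and turns the commanded pose from where the row before left it, along the tool's axes as they then stand; what a row does not reach is not made up. A row lasts 1/8 s, in which the tool goes at most 62.5 mm and 10.7 degrees, less where a joint would pass 70% of its speed; a pose out of reach is approached as far as the arm can. A call with a gripper value outside its range is refused whole. The fingers move at their own pace and stop on an object; FORCE is the grip in N (left out, the last holds). Time passes only in rows, so rows that do not move let the fingers close. It gives the time, the measured TCP pose, the force, the opening and the grip force at its end, in the units of the state.
- env.get_state(): the state, without advancing time (a new reading comes with each control period).
- env.read_camera(name): name is "scene" or "side" or "wrist"; returns the picture (400x640x3 uint8, red, green, blue); there is no depth.
- env.calibration(name): a dict with "K" (3x3 intrinsics, pixels), "T" (4x4, takes a point from camera to world coordinates); the wrist camera has in their place "tool_from_camera" (4x4, takes a point from camera to tool coordinates, whose origin is the TCP and whose axes are the flange's). Camera axes: x right, y down, z forward; pixel columns grow to the right and rows downward; lengths in m; the calibration is good to about 2 mm. A picture is of the moment at which its call begins: read the wrist's pose just before it. calibration takes no time and is no camera call.
- env.hand_in(): hands the job in; it is judged then, once.
Trained networks look in the newest picture that a camera, given by its name, has taken for a name from the list of things; names that differ only in an ending like _2 or _b are one class to them, and where a whole thing is asked for, a point or a joint stands for the part that bears it (a point fixed in the world has none). Each returns a list of dicts, best first, with "score" (0 to 1); they miss things now and then, are a little off and sometimes report something else, mostly with a low value. They report only what shows in the picture. A call takes as long as a camera call.
- env.recognise(camera, label): "centre" ([column, row] in pixels, amid what is visible of it).
The state is a dict: "clock": time; "joint_pos": joint angles; "qvel": joint speeds; "tau": joint torques, N m; "tcp_pos": TCP position; "orientation": TCP orientation; "wrist_force": force on the tool from outside, world axes, zero at the start; "ft_torque": the same for the moment, N m; "finger_gap": finger opening in m; "grip_force": force on a finger pad.
Only numpy, scipy, OpenCV 4.12 (cv2) and the standard library are available. Lean on these libraries where they do the work, as an engineer would, in place of code of your own. Each camera call takes 0.05 s, during which the arm holds its last target. There are 200 camera calls.

## Working session

There is one attempt and no reset: what is moved stays moved. The work goes in short steps, Python scripts to look and compute and a shell command to move; the robot and the scene stay as the last step left them, time stands still between calls to the robot, and variables do not carry over. Pictures are saved under pics/ and viewed, at most 10 in all, crops included, and the job is handed in when it is done.

```bash
mkdir -p pics
cat > h.py <<'E'
from workcell import env
import numpy as np, cv2
def shot(cam,name):
    im=env.read_camera(cam); cv2.imwrite(f'pics/{name}.png',cv2.cvtColor(im,cv2.COLOR_RGB2BGR)); return im
def ray(cam,px):
    c=env.calibration(cam);K=np.array(c['K']);T=np.array(c['T'])
    d=T[:3,:3]@np.linalg.solve(K,[px[0],px[1],1]);return T[:3,3],d
def atz(cam,px,z):
    o,d=ray(cam,px);return o+d*(z-o[2])/d[2]
def proj(cam,p):
    c=env.calibration(cam);T=np.linalg.inv(np.array(c['T']));q=np.array(c['K'])@(T[:3,:3]@p+T[:3,3]);return q[:2]/q[2]
E
python3 - <<'E'
from h import *
np.set_printoptions(precision=3,suppress=True)
s=env.get_state();print(s['clock'],s['tcp_pos'],s['orientation'],s['wrist_force'],s['finger_gap'])
for c in('scene','side'):
    shot(c,c+'0');T=np.array(env.calibration(c)['T']);print(c,T[:3,3],T[:3,2])
    for l in('canister_a_centre','canister_a_clip','rail_stand','blue_tray','yellow_tray','tube_rack','tip_box','beaker','reagent_vial','syringe_tip','marker'):
        for r in env.recognise(c,l)[:3]:
            if r['score']>.2:print(l,np.round(r['centre']),round(r['score'],2),atz(c,r['centre'],.08 if 'can' in l else .02))
E
```

```text
0.0 [ 0.188 -0.543  0.216] [-0.001  0.986  0.166 -0.   ] [-0.417  0.272  0.065] 0.08529448197377285
scene [1.128 0.486 0.902] [-0.506 -0.453 -0.734]
canister_a_centre [318. 218.] 0.96 [0.615 0.023 0.08 ]
canister_a_clip [317. 217.] 0.79 [0.614 0.017 0.08 ]
rail_stand [294. 219.] 0.79 [ 0.625 -0.062  0.02 ]
blue_tray [302. 174.] 0.68 [ 0.467 -0.178  0.02 ]
yellow_tray [412. 242.] 0.87 [0.472 0.244 0.02 ]
tube_rack [221. 177.] 0.85 [ 0.651 -0.371  0.02 ]
tip_box [410. 317.] 0.79 [0.668 0.361 0.02 ]
tip_box [306. 173.] 0.31 [ 0.459 -0.169  0.02 ]
beaker [242. 138.] 0.9 [ 0.471 -0.473  0.02 ]
beaker [334. 214.] 0.73 [0.535 0.014 0.02 ]
beaker [316. 218.] 0.4 [ 0.58  -0.016  0.02 ]
syringe_tip [338. 216.] 0.59 [0.533 0.027 0.02 ]
marker [461. 291.] 0.81 [0.523 0.42  0.02 ]
marker [305. 175.] 0.58 [ 0.466 -0.167  0.02 ]
side [ 0.431 -1.106  1.104] [ 0.089  0.729 -0.678]
canister_a_centre [337. 186.] 0.66 [0.633 0.049 0.08 ]
canister_a_clip [335. 189.] 0.98 [0.626 0.033 0.08 ]
rail_stand [353. 229.] 0.87 [ 0.666 -0.092  0.02 ]
blue_tray [288. 266.] 0.96 [ 0.455 -0.217  0.02 ]
yellow_tray [282. 168.] 0.78 [0.465 0.231 0.02 ]
tube_rack [369. 294.] 0.89 [ 0.668 -0.337  0.02 ]
tip_box [344. 232.] 0.69 [ 0.637 -0.099  0.02 ]
tip_box [336. 139.] 0.56 [0.679 0.384 0.02 ]
tip_box [282. 168.] 0.42 [0.465 0.229 0.02 ]
beaker [309. 324.] 0.78 [ 0.497 -0.414  0.02 ]
beaker [349. 244.] 0.37 [ 0.643 -0.152  0.02 ]
syringe_tip [271. 218.] 0.63 [ 0.415 -0.016  0.02 ]
syringe_tip [308. 211.] 0.45 [0.536 0.005 0.02 ]
marker [295. 137.] 0.46 [0.525 0.414 0.02 ]
marker [353. 229.] 0.37 [ 0.665 -0.092  0.02 ]
```

Run:
```python
import cv2
for n,(a,b,c,d) in {'scene0':(100,360,180,500),'side0':(110,350,200,440)}.items():
    i=cv2.imread(f'pics/{n}.png')[a:b,c:d];cv2.imwrite(f'pics/{n}c.png',cv2.resize(i,None,fx=2.4,fy=2.4,interpolation=cv2.INTER_CUBIC))
```

```text
(no output)
```

View pics/scene0c.png

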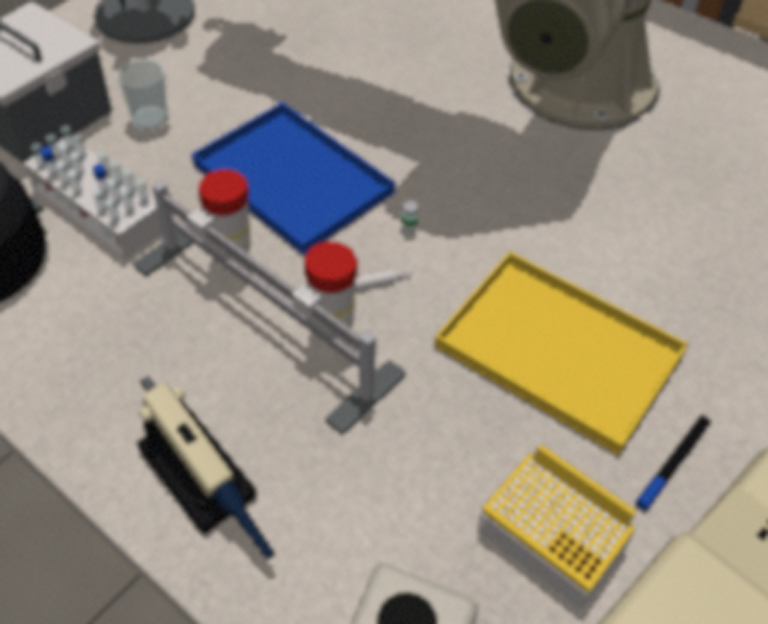

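View pics/side0c.png

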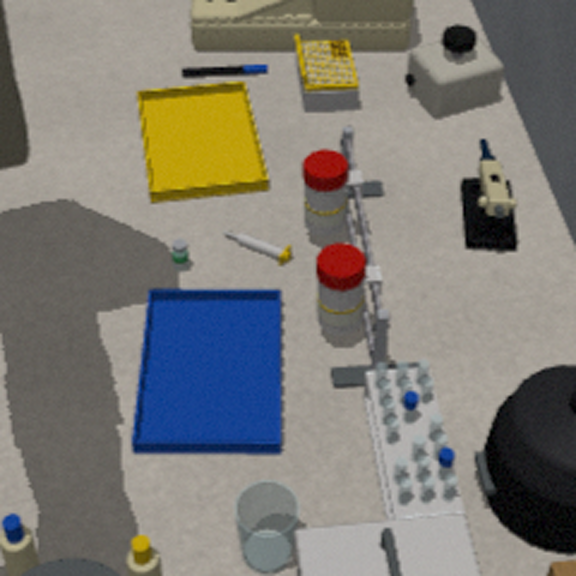

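The scene view shows two canisters on the rail, caps at (318,209) and (273,178). The blue tray is near (302,174) and the yellow one near (412,242). The side view agrees, with caps at (342,219) and (336,180). A row only gives shifts and a turn about the tool's z, so before grasping I'll check in free air how the tool behaves at the edge of its reach.

```bash
python3 -m pendant '[[1,0,0,-0.06,0],[1,0,0,-0.06,0],[1,0,0,-0.06,0],[1,0,0,-0.06,0],[1,0,0,-0.06,0],[1,0,0,-0.06,0]]'
python3 - <<'E'
from h import *
np.set_printoptions(precision=3,suppress=True)
s=env.get_state();print(s['clock'],np.array(s['joint_pos']))
for n,sc,sd in(('A',(317.9,208),(335.8,179)),('B',(273.3,177.5),(342.1,218.5))):
    a=atz('scene',sc,.135);b=atz('side',sd,.135);print(n,a,b)
def c(p):return (180+p[0]/2.4,100+p[1]/2.4)
print('posts',atz('scene',c((163,188)),.116),atz('scene',c((367,343)),.116))
for n,l in (('yel',[(511,255),(686,345),(620,452),(436,345)]),('blue',[(283,105),(393,187),(305,248),(194,158)])):
    p=np.array([atz('scene',c(q),.022) for q in l]);print(n,p[:,:2].tolist(),p.mean(0))
print('vial',atz('scene',c((409,222)),.02),'syr',atz('scene',c((405,276)),.01),atz('scene',c((365,285)),.01))
E
```

```text
clock: 1.95
tcp_pos: [0.1701, -0.4933, 0.5387]
orientation: [-0.019, 0.986, 0.166, 0.004]
wrist_force: [-3.1, 34.4, 58.3]
finger_gap: 0.0854
grip_force: 0.0
1.95 [-1.397  0.535  1.265  2.338  0.007  1.411]
A [0.623 0.03  0.135] [0.623 0.019 0.135]
B [ 0.618 -0.142  0.135] [ 0.617 -0.154  0.135]
posts [ 0.656 -0.212  0.116] [0.674 0.124 0.116]
yel [[0.39598669471415016, 0.1306861606339903], [0.38191493558553047, 0.3619502255151181], [0.5549982575828203, 0.3739944757836825], [0.5694283363467539, 0.14309498164541912]] [0.476 0.252 0.022]
blue [[0.36504989103106433, -0.29209210432279076], [0.39599103756826615, -0.059200944071204575], [0.555610765640093, -0.07475291090600822], [0.530565852779983, -0.30737293949159683]] [ 0.462 -0.183  0.022]
vial [ 0.432 -0.004  0.02 ] syr [0.502 0.045 0.01 ] [0.545 0.016 0.01 ]
```

```bash
python3 -m pendant '[[1,0,0,0.05,0],[1,0,0,0.05,0],[1,0,0,0,0]]'; python3 -m pendant '[[1,0,0.06,0,0],[1,0,0.06,0,0],[1,0,0.06,0,0],[1,0,0.06,0,0]]'; python3 -m pendant '[[1,0,0.06,0,0],[1,0,0.06,0,0]]'; python3 -c "
from h import *
s=env.get_state();print(s['joint_pos'])"
```

```text
clock: 2.33
tcp_pos: [0.1699, -0.4891, 0.4627]
orientation: [-0.027, 0.986, 0.166, 0.003]
wrist_force: [0.2, -0.3, 1.1]
finger_gap: 0.0853
grip_force: 0.0
clock: 2.82
tcp_pos: [0.2305, -0.6654, 0.4046]
orientation: [0.015, 0.986, 0.165, 0.008]
wrist_force: [0.3, -0.5, 0.0]
finger_gap: 0.0854
grip_force: 0.0
clock: 3.08
tcp_pos: [0.2525, -0.7283, 0.3666]
orientation: [0.05, 0.985, 0.165, 0.012]
wrist_force: [-0.1, 1.0, 0.3]
finger_gap: 0.0855
grip_force: 0.0
[-1.34883825  0.81121981  1.26490411  1.92250509  0.01889944  1.46178221]
```

A push past the reach leaves a tilt that stays, so I can pitch the tool, grip the canister bodies from the front and rock them with the turn about z. First I'll bring the tool around to face the rail.

```bash
cat >> h.py <<'E'
from scipy.spatial.transform import Rotation as R
def pose():
    s=env.get_state();q=s['orientation'];return np.array(s['tcp_pos']),R.from_quat([q[1],q[2],q[3],q[0]]),s
def show():
    p,r,s=pose();M=r.as_matrix()
    print('t',round(s['clock'],2),'p',p.round(3),'x',M[:,0].round(2),'y',M[:,1].round(2),'z',M[:,2].round(3),'tilt',round(np.degrees(np.arccos(-M[2,2])),1),'j',np.round(s['joint_pos'],2),'gap',round(s['finger_gap'],4))
def rows(target,n,turn=0):
    p,r,s=pose();d=(np.array(target)-p)/n
    for i in range(n):
        print((r.as_matrix().T@d).round(3).tolist(),end=' ');r=r*R.from_rotvec([0,0,turn])
    print()
def cmd(target):
    p,r,s=pose();print('tool shift',(r.as_matrix().T@(np.array(target)-p)).round(4))
E
python3 - <<'E'
from h import *
show();rows((.6,-.03,.42),16,-.18)
E
```

```text
t 3.08 p [ 0.252 -0.728  0.367] x [0.95 0.33 0.01] y [ 0.32 -0.94  0.1 ] z [ 0.041 -0.095 -0.995] tilt 5.9 j [-1.35  0.81  1.26  1.92  0.02  1.46] gap 0.0855
[0.035, -0.034, -0.007] [0.04, -0.027, -0.007] [0.044, -0.019, -0.007] [0.047, -0.011, -0.007] [0.048, -0.002, -0.007] [0.048, 0.006, -0.007] [0.046, 0.015, -0.007] [0.043, 0.023, -0.007] [0.038, 0.03, -0.007] [0.032, 0.036, -0.007] [0.025, 0.042, -0.007] [0.017, 0.045, -0.007] [0.009, 0.048, -0.007] [-0.0, 0.048, -0.007] [-0.009, 0.048, -0.007] [-0.017, 0.045, -0.007]
```

```bash
python3 -m pendant '[[1,0.03,-0.034,-0.007,-0.18],[1,0.035,-0.027,-0.007,-0.18],[1,0.044,-0.019,-0.007,-0.18],[1,0.047,-0.011,-0.007,-0.18],[1,0.048,-0.002,-0.007,-0.18],[1,0.048,0.006,-0.007,-0.18],[1,0.046,0.015,-0.007,-0.18],[1,0.043,0.023,-0.007,-0.18]]' >/dev/null; python3 -m pendant '[[1,0.038,0.03,-0.007,-0.18],[1,0.032,0.036,-0.007,-0.18],[1,0.025,0.042,-0.007,-0.18],[1,0.017,0.045,-0.007,-0.18],[1,0.009,0.048,-0.007,-0.18],[1,0,0.048,-0.007,-0.18],[1,-0.009,0.048,-0.007,-0.18],[1,-0.017,0.045,-0.007,-0.06]]' >/dev/null; python3 -c "
from h import *
show()"
```

```text
t 5.08 p [ 0.607 -0.048  0.434] x [-1.    0.07 -0.06] y [ 0.07  0.99 -0.1 ] z [ 0.053 -0.103 -0.993] tilt 6.7 j [-0.16  0.4   0.7   1.81 -0.09 -0.09] gap 0.0854
```

```bash
python3 -m pendant '[[1,-0.06,0,0,0],[1,-0.06,0,0,0],[1,-0.06,0,0,0],[1,-0.06,0,0,0]]' >/dev/null; python3 -c "
from h import *
show()"; python3 -m pendant '[[1,-0.06,0,-0.01,0],[1,-0.06,0,-0.01,0],[1,-0.06,0,-0.01,0],[1,-0.06,0,-0.01,0]]' >/dev/null; python3 -c "
from h import *
show()"
```

```text
t 5.58 p [ 0.558 -0.035  0.457] x [-0.98  0.09  0.2 ] y [ 0.08  0.99 -0.07] z [-0.201 -0.057 -0.978] tilt 12.1 j [-0.16  0.69  1.26  2.34 -0.09 -0.06] gap 0.0857
t 6.08 p [ 0.574 -0.036  0.413] x [-0.96  0.09  0.27] y [ 0.08  0.99 -0.06] z [-0.274 -0.039 -0.961] tilt 16.1 j [-0.16  0.77  1.26  2.34 -0.08 -0.06] gap 0.0855
```

```bash
python3 -m pendant '[[1,0.05,0,0,0],[1,0.05,0,0,0],[1,0.05,0,0,0],[1,0.05,0,0,0]]' >/dev/null; python3 -c "
from h import *
show()"; python3 -m pendant '[[1,0,0,-0.06,0],[1,0,0,-0.06,0],[1,0,0,-0.06,0],[1,0,0,-0.06,0]]' >/dev/null; python3 -c "
from h import *
show()"
```

```text
t 6.58 p [ 0.393 -0.018  0.471] x [-0.96  0.09  0.26] y [ 0.08  0.99 -0.06] z [-0.261 -0.041 -0.964] tilt 15.3 j [-0.18  0.25  0.56  2.13 -0.09 -0.08] gap 0.085
t 7.08 p [ 0.404 -0.015  0.557] x [-0.98  0.09  0.16] y [ 0.08  0.99 -0.07] z [-0.163 -0.056 -0.985] tilt 9.9 j [-0.17  0.33  0.94  2.34 -0.08 -0.08] gap 0.0852
```

```bash
python3 -m pendant '[[1,0.03,0,-0.05,0],[1,0.03,0,-0.05,0],[1,0.03,0,-0.05,0],[1,0.03,0,-0.05,0]]' >/dev/null; python3 -c "
from h import *
show()"; python3 -m pendant '[[1,0,0,-0.06,0],[1,0,0,-0.06,0],[1,0,0,-0.06,0],[1,0,0,-0.06,0]]' >/dev/null; python3 -c "
from h import *
show()"
```

```text
t 7.58 p [ 0.286 -0.002  0.612] x [-1.    0.08  0.05] y [ 0.08  0.99 -0.08] z [-0.052 -0.076 -0.996] tilt 5.3 j [-0.2   0.06  0.79  2.34 -0.08 -0.11] gap 0.0852
t 8.07 p [0.283 0.001 0.649] x [-0.99  0.07 -0.1 ] y [ 0.08  0.99 -0.1 ] z [ 0.088 -0.102 -0.991] tilt 7.8 j [-0.18  0.02  0.89  2.34 -0.08 -0.12] gap 0.0855
```

```bash
python3 -m pendant '[[1,0,0,-0.06,0],[1,0,0,-0.06,0],[1,0,0,-0.06,0],[1,0,0,-0.06,0],[1,0,0,-0.06,0],[1,0,0,-0.06,0],[1,0,0,-0.06,0],[1,0,0,-0.06,0]]' >/dev/null; python3 -c "
from h import *
show()"
```

```text
t 9.07 p [0.212 0.023 0.726] x [-0.92  0.03 -0.38] y [ 0.09  0.99 -0.13] z [ 0.371 -0.149 -0.917] tilt 23.6 j [-0.11 -0.15  1.01  2.34 -0.11 -0.07] gap 0.0852
```

```bash
python3 -m pendant '[[1,-0.02,0,-0.055,0],[1,-0.02,0,-0.055,0],[1,-0.02,0,-0.055,0],[1,-0.02,0,-0.055,0]]' >/dev/null; python3 -c "
from h import *
show()";  python3 -m pendant '[[1,0,0,-0.06,0],[1,0,0,-0.06,0],[1,0,0,-0.06,0],[1,0,0,-0.06,0]]' >/dev/null; python3 -c "
from h import *
show()"
```

```text
t 9.57 p [0.22  0.028 0.768] x [-0.86  0.01 -0.51] y [ 0.09  0.99 -0.13] z [ 0.502 -0.156 -0.851] tilt 31.7 j [-0.04 -0.13  1.17  2.34 -0.13 -0.03] gap 0.0852
t 10.07 p [0.14  0.039 0.818] x [-0.73 -0.03 -0.69] y [ 0.08  0.99 -0.13] z [ 0.682 -0.154 -0.715] tilt 44.4 j [-0.1  -0.27  1.26  2.34 -0.09 -0.11] gap 0.0854
```

```bash
python3 -m pendant '[[1,0,0,-0.06,0],[1,0,0,-0.06,0],[1,0,0,-0.06,0],[1,0,0,-0.06,0],[1,0,0,-0.06,0],[1,0,0,-0.06,0]]' >/dev/null; python3 -c "
from h import *
show()"
```

```text
t 10.82 p [-0.001  0.05   0.833] x [-0.55 -0.07 -0.83] y [ 0.09  0.99 -0.14] z [ 0.832 -0.153 -0.533] tilt 57.8 j [-0.07 -0.51  1.26  2.34 -0.1  -0.11] gap 0.0851
```

```bash
python3 -m pendant '[[1,0,0,-0.06,0],[1,0,0,-0.06,0],[1,0,0,-0.06,0],[1,0,0,-0.06,0]]' >/dev/null
python3 - <<'E'
from h import *
show()
p,r,s=pose();M=r.as_matrix();print('roll to level y:',np.arctan2(-M[2,1],-M[2,0]))
rows((.42,0,.36),12)
E
```

```text
t 11.32 p [-0.096  0.058  0.825] x [-0.41 -0.1  -0.91] y [ 0.1   0.98 -0.15] z [ 0.906 -0.154 -0.394] tilt 66.8 j [-0.07 -0.67  1.26  2.34 -0.09 -0.12] gap 0.0857
roll to level y: 0.16386683440103453
[0.018, 0.005, 0.055] [0.018, 0.005, 0.055] [0.018, 0.005, 0.055] [0.018, 0.005, 0.055] [0.018, 0.005, 0.055] [0.018, 0.005, 0.055] [0.018, 0.005, 0.055] [0.018, 0.005, 0.055] [0.018, 0.005, 0.055] [0.018, 0.005, 0.055] [0.018, 0.005, 0.055] [0.018, 0.005, 0.055]
```

```bash
python3 -m pendant '[[1,0.018,0.005,0.055,0.164],[1,0.018,0,0.055,0],[1,0.018,0,0.055,0],[1,0.018,0,0.055,0],[1,0.018,0,0.055,0],[1,0.018,0,0.055,0]]' >/dev/null; python3 -c "
from h import *
show()";python3 -m pendant '[[1,0.018,0,0.055,0],[1,0.018,0,0.055,0],[1,0.018,0,0.055,0],[1,0.018,0,0.055,0],[1,0.018,0,0.055,0],[1,0,0,0,0]]' >/dev/null
python3 - <<'E'
from h import *
show()
c=env.calibration('wrist');print(np.round(c['tool_from_camera'],3).tolist(),np.round(c['K'],0).tolist())
shot('wrist','w1')
for l in('canister_a_centre','canister_a_clip','rail_stand'):
  for r in env.recognise('wrist',l)[:3]: print(l,np.round(r['centre']),round(r['score'],2))
E
```

```text
t 12.07 p [0.14  0.001 0.715] x [-0.51  0.01 -0.86] y [ 0.13  0.99 -0.06] z [ 0.851 -0.144 -0.504] tilt 59.7 j [ 0.28 -0.86  0.16  1.6  -0.38  0.16] gap 0.0853
t 12.82 p [0.219 0.018 0.521] x [-0.54  0.03 -0.84] y [ 0.17  0.98 -0.08] z [ 0.822 -0.183 -0.54 ] tilt 57.3 j [ 0.86 -0.86 -0.4   1.4  -0.84  0.7 ] gap 0.0856
[[-0.0, -0.956, -0.292, 0.075], [1.0, -0.001, 0.001, -0.001], [-0.001, -0.292, 0.956, -0.158], [0.0, 0.0, 0.0, 1.0]] [[316.0, 0.0, 318.0], [0.0, 316.0, 204.0], [0.0, 0.0, 1.0]]
canister_a_centre [373.  70.] 0.87
canister_a_centre [471.   3.] 0.51
canister_a_clip [372.  73.] 0.58
canister_a_clip [360.  14.] 0.36
rail_stand [341.  71.] 0.78
```

View pics/w1.png

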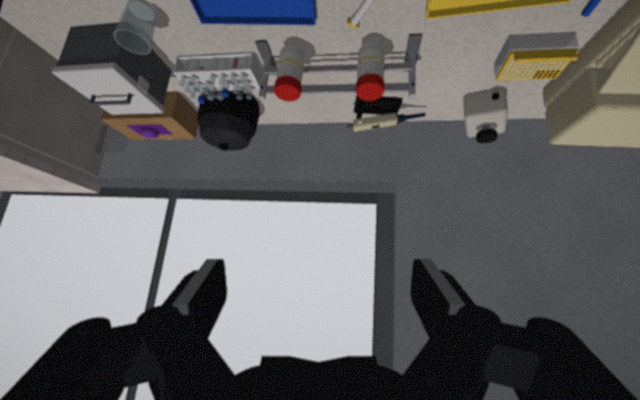

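The wrist view is upside down because the camera sits under the tool. Canister A's cap is at (370,85) and B's at (288,88), with the rail behind them. I'll move forward now, which should also unwind the arm.

```bash
python3 -m pendant '[[1,-0.03,0.01,0.05,0],[1,-0.03,0.01,0.05,0],[1,-0.03,0.01,0.05,0],[1,0,0.01,0.055,0]]' >/dev/null
python3 - <<'E'
from h import *
show();p,r,s=pose();M=r.as_matrix();print('roll to level y:',np.arctan2(-M[2,1],-M[2,0]))
rows((.47,.02,.28),6)
E
```

```text
t 13.53 p [0.391 0.033 0.489] x [-0.55  0.06 -0.83] y [ 0.2   0.98 -0.07] z [ 0.809 -0.2   -0.553] tilt 56.4 j [ 0.11 -0.76 -0.56  0.82 -0.29  0.12] gap 0.0853
roll to level y: 0.07823875782143802
[0.022, 0.003, 0.03] [0.022, 0.003, 0.03] [0.022, 0.003, 0.03] [0.022, 0.003, 0.03] [0.022, 0.003, 0.03] [0.022, 0.003, 0.03]
```

```bash
python3 -m pendant '[[1,0.022,0.003,0.03,0.078],[1,0.022,0.003,0.03,0],[1,0.022,0.003,0.03,0],[1,0.022,0.003,0.03,0],[1,0.022,0.003,0.03,0],[1,0.022,0.003,0.03,0]]' >/dev/null
python3 - <<'E'
from h import *
show();rows((.508,.053,.18),3)
E
```

```text
t 14.28 p [0.468 0.035 0.281] x [-0.55  0.13 -0.82] y [ 0.24  0.97 -0.  ] z [ 0.801 -0.197 -0.566] tilt 55.6 j [ 0.08 -0.58 -1.02  0.18 -0.26  0.18] gap 0.0851
[0.021, 0.009, 0.029] [0.021, 0.009, 0.029] [0.021, 0.009, 0.029]
```

```bash
cat > kin.py <<'E'
import numpy as np
D=[((.188,-.543,.2165),(-1.378,.313,.046,1.304)),((.1701,-.4933,.5387),(-1.397,.535,1.265,2.338)),((.2525,-.7283,.3666),(-1.349,.811,1.265,1.9225)),((.558,-.035,.457),(-.16,.69,1.26,2.34)),((.393,-.018,.471),(-.18,.25,.56,2.13)),((.404,-.015,.557),(-.17,.33,.94,2.34)),((.286,-.002,.612),(-.2,.06,.79,2.34)),((.212,.023,.726),(-.11,-.15,1.01,2.34)),((.14,.039,.818),(-.1,-.27,1.26,2.34)),((-.001,.05,.833),(-.07,-.51,1.26,2.34)),((-.096,.058,.825),(-.07,-.67,1.26,2.34))]
A=[];y=[]
for p,(q1,q2,q3,q4) in D:
    s=q2-q3+q4;f=q3-q2
    r=p[0]*np.cos(q1)+p[1]*np.sin(q1)
    # a, b, L, c(perp at elbow), r0, h, e(perp offset at wrist)
    A.append([np.sin(q2),np.cos(f),np.cos(s),-np.sin(f),1,0]);y.append(r)
    A.append([np.cos(q2),np.sin(f),-np.sin(s),np.cos(f),0,1]);y.append(p[2])
x,res,_,_=np.linalg.lstsq(np.array(A),np.array(y),rcond=None)
if __name__=='__main__':
    print(x.round(3),np.abs(np.array(A)@x-y).max())
    from scipy.optimize import least_squares
    a,b,L,c,r0,h=x
    for al in(50,55,60):
      for r,z in((.62,.093),(.62,.25),(.6,.25),(.57,.15),(.57,.08),(.54,.08),(.52,.08),(.5,.08)):
        s=np.pi/2-np.radians(al)
        def F(v):
            q2,q3=v;f=q3-q2;return [a*np.sin(q2)+b*np.cos(f)+L*np.cos(s)-c*np.sin(f)+r0-r,a*np.cos(q2)+b*np.sin(f)-L*np.sin(s)+c*np.cos(f)+h-z]
        q=least_squares(F,[-.3,-.8]).x;print(al,r,z,q.round(2),'j4',round(s-q[0]+q[1],2))
E
python3 kin.py
```

```text
[ 0.518  0.411  0.456  0.054 -0.001  0.235] 0.0017362861411130415
50 0.62 0.093 [ 0.14 -1.06] j4 -0.5
50 0.62 0.25 [-0.17 -0.82] j4 0.06
50 0.6 0.25 [-0.22 -0.85] j4 0.07
50 0.57 0.15 [-0.11 -1.07] j4 -0.27
50 0.57 0.08 [ 0.1  -1.18] j4 -0.58
50 0.54 0.08 [ 0.05 -1.24] j4 -0.59
50 0.52 0.08 [ 0.01 -1.28] j4 -0.59
50 0.5 0.08 [-0.03 -1.32] j4 -0.59
55 0.62 0.093 [ 0.2  -1.14] j4 -0.73
55 0.62 0.25 [-0.18 -0.91] j4 -0.12
55 0.6 0.25 [-0.23 -0.94] j4 -0.1
55 0.57 0.15 [-0.07 -1.17] j4 -0.48
55 0.57 0.08 [ 0.19 -1.27] j4 -0.85
55 0.54 0.08 [ 0.16 -1.33] j4 -0.88
55 0.52 0.08 [ 0.13 -1.38] j4 -0.9
55 0.5 0.08 [ 0.11 -1.42] j4 -0.92
60 0.62 0.093 [ 0.3  -1.22] j4 -1.01
60 0.62 0.25 [-0.17 -1.01] j4 -0.31
60 0.6 0.25 [-0.22 -1.04] j4 -0.29
60 0.57 0.15 [ 0.   -1.26] j4 -0.74
60 0.57 0.08 [ 0.35 -1.35] j4 -1.18
60 0.54 0.08 [ 0.35 -1.43] j4 -1.26
60 0.52 0.08 [ 0.37 -1.48] j4 -1.33
60 0.5 0.08 [ 0.41 -1.53] j4 -1.42
```

```bash
cat > fk.py <<'E'
import numpy as np
from scipy.optimize import least_squares
from scipy.spatial.transform import Rotation as R
from kin import D
Z=lambda q:R.from_rotvec([0,0,q]).as_matrix()
Y=lambda q:R.from_rotvec([0,q,0]).as_matrix()
S=[1]
def fk(q,P):
    a,b,L1,c,h,d,L2=P
    M=Z(q[0]);p=np.array([0,0,h])
    p=p+M@Y(q[1])@[0,0,a]
    F=M@Y(q[1]-q[2]);p=p+F@[b,0,c]            # forearm along x
    W=M@Y(q[1]-q[2]+q[3]);p=p+W@[L1,d,0]      # tool along x at j5=0
    T=W@Z(S[0]*q[4]);p=p+T@[L2,0,0]
    return p,T[:,0]
data=[(p,q+(j5,),None) for (p,q),j5 in zip(D,[0,.007,.019,-.09,-.09,-.08,-.08,-.11,-.09,-.10,-.09])]
data+=[((.14,.001,.715),(.28,-.86,.16,1.6,-.38),(.851,-.144,-.504)),((.219,.018,.521),(.86,-.86,-.4,1.4,-.84),(.822,-.183,-.54)),((.391,.033,.489),(.11,-.76,-.56,.82,-.29),(.809,-.2,-.553)),((.468,.035,.281),(.08,-.58,-1.02,.18,-.26),(.801,-.197,-.566))]
def res(P):
    o=[]
    for p,q,z in data:
        f,t=fk(q,P);o+=list(f-p)
        if z is not None:o+=list(.3*(t-np.array(z)))
    return np.array(o)
best=None
for s in(1,-1):
    S[0]=s;r=least_squares(res,[.5,.41,.2,.05,.235,.08,.25])
    if best is None or r.cost<best[0]:best=(r.cost,s,r.x,np.abs(r.fun).max())
S[0]=best[1];P=best[2]
LO=np.array([-2.7,-.85,-1.0,-2.1,-1.4]);HI=np.array([2.7,1.6,1.2,2.2,1.4])
def ik(p,d,q0=(0,0,-.8,.2,-.2)):
    f=lambda q:np.concatenate([fk(q,P)[0]-p,.3*(fk(q,P)[1]-d)])
    r=least_squares(f,np.clip(q0,LO+.01,HI-.01),bounds=(LO,HI));return r.x,np.abs(r.fun).max()
if __name__=='__main__':
    print(best)
    for az in(-14,0):
      for n,p in dict(gA=(.623,.025,.1),upA=(.56,.03,.24),gB=(.618,-.148,.1),upB=(.56,-.15,.24),yel=(.53,.28,.08),yel2=(.53,.2,.08),blue=(.51,-.24,.08),blue2=(.51,-.14,.08)).items():
        m=None
        for al in range(60,10,-2):
            a=np.radians(al);d=np.array([np.sin(a)*np.cos(np.radians(az)),np.sin(a)*np.sin(np.radians(az)),-np.cos(a)])
            for q0 in((0,0,-.8,.2,-.2),(0,.3,-.9,.5,.2),(.5,.3,-.9,.5,-.5)):
                q,e=ik(np.array(p),d,q0)
                if e<.002:m=al,q.round(2);break
            if m:break
        print(az,n,m)
E
python3 fk.py
```

```text
(np.float64(3.5397557997017814e-05), 1, array([0.51743949, 0.40961919, 0.13678726, 0.05365565, 0.23421932,
       0.08045987, 0.31648031]), np.float64(0.0029262126033891))
-14 gA (48, array([ 0.  ,  0.12, -0.98, -0.36, -0.18]))
-14 upA (54, array([ 0.04, -0.28, -0.98, -0.05, -0.23]))
-14 gB (48, array([-0.43,  0.12, -0.99, -0.37,  0.14]))
-14 upB (54, array([-0.53, -0.28, -0.98, -0.05,  0.23]))
-14 yel (60, array([ 0.73,  0.35, -0.97, -0.52, -0.8 ]))
-14 yel2 (50, array([ 0.52,  0.17, -1.  , -0.31, -0.56]))
-14 blue (40, array([-0.77,  0.03, -0.98, -0.07,  0.33]))
-14 blue2 (36, array([-0.52, -0.05, -1.  ,  0.01,  0.16]))
0 gA (46, array([-0.14,  0.09, -0.98, -0.3 ,  0.1 ]))
0 upA (54, array([-0.17, -0.33, -1.  , -0.03,  0.13]))
0 gB (50, array([-0.58,  0.14, -0.98, -0.34,  0.43]))
0 upB (58, array([-0.72, -0.24, -0.99, -0.06,  0.6 ]))
0 yel (50, array([ 0.57,  0.19, -1.  , -0.4 , -0.43]))
0 yel2 (42, array([ 0.35,  0.06, -1.  , -0.19, -0.23]))
0 blue (48, array([-0.94,  0.1 , -1.  , -0.1 ,  0.64]))
0 blue2 (38, array([-0.65, -0.03, -0.99,  0.05,  0.38]))
```

The FK model fits to within 3 mm. It shows that a tool tilt of about 38° can reach everything, including the trays. I'll ease the tilt down by pushing against the elbow's fold limit.

```bash
python3 -m pendant '[[1,0.041,0,0.028,0],[1,0.041,0,0.028,0],[1,0.041,0,0.028,0],[1,0.041,0,0.028,0]]' >/dev/null
python3 - <<'E'
from h import *
show()
E
```

```text
t 14.78 p [0.509 0.075 0.176] x [-0.64  0.16 -0.75] y [ 0.28  0.96 -0.03] z [ 0.715 -0.229 -0.661] tilt 48.6 j [ 0.23 -0.22 -1.02  0.   -0.39  0.33] gap 0.0853
```

```bash
python3 -m pendant '[[1,0.035,-0.014,-0.032,0],[1,0.035,-0.014,-0.032,0],[1,0.035,-0.014,-0.032,0],[1,0.035,-0.014,-0.032,0]]' >/dev/null
python3 - <<'E'
from h import *
show()
E
```

```text
t 15.28 p [0.321 0.098 0.202] x [-0.67  0.17 -0.72] y [ 0.29  0.95 -0.05] z [ 0.679 -0.246 -0.691] tilt 46.3 j [ 0.62 -0.56 -1.02  0.57 -0.64  0.72] gap 0.0851
```

```bash
python3 - <<'E'
from h import *
rows((.42,.0,.13),3)
E
python3 -m pendant '[[1,-0.022,0,0.055,0],[1,-0.022,-0.02,0.055,0],[1,0,-0.02,0.055,0]]' >/dev/null
python3 - <<'E'
from h import *
show();rows((.42,-.05,.13),3)
E
```

```text
[-0.01, -0.02, 0.047] [-0.01, -0.02, 0.047] [-0.01, -0.02, 0.047] 
t 15.65 p [0.473 0.033 0.165] x [-0.7   0.18 -0.69] y [ 0.31  0.95 -0.07] z [ 0.641 -0.264 -0.721] tilt 43.9 j [ 0.13 -0.29 -1.02  0.15 -0.35  0.29] gap 0.0853
[0.015, -0.031, 0.004] [0.015, -0.031, 0.004] [0.015, -0.031, 0.004]
```

```bash
python3 -m pendant '[[1,0.01,-0.055,0,0],[1,0.01,-0.055,0,0],[1,0.01,-0.055,0,0],[1,0.03,-0.04,-0.01,0]]' >/dev/null
python3 - <<'E'
from h import *
show();
E
```

```text
t 16.15 p [ 0.38  -0.141  0.198] x [-0.74  0.19 -0.64] y [ 0.32  0.95 -0.08] z [ 0.59  -0.264 -0.763] tilt 40.3 j [-0.7  -0.62 -1.02  0.49  0.18 -0.34] gap 0.0852
```

Run:
```python
from fk import *
for az in(-24,):
  for n,p in dict(gA=(.623,.025,.1),gB=(.618,-.148,.1),upB=(.5,-.1,.28),yel=(.53,.28,.08),yel2=(.53,.2,.08),blue=(.51,-.24,.08),blueh=(.51,-.24,.13),blue1=(.51,-.2,.08),blue2=(.52,-.13,.08)).items():
    m=None
    for al in range(60,10,-1):
        a=np.radians(al);d=np.array([np.sin(a)*np.cos(np.radians(az)),np.sin(a)*np.sin(np.radians(az)),-np.cos(a)])
        for q0 in((0,0,-.8,.2,-.2),(-.6,.1,-.9,.2,.2),(.5,.3,-.9,.5,-.5)):
            q,e=ik(np.array(p),d,q0)
            if e<.0015:m=al,q.round(2);break
        if m:break
    print(az,n,m)
from h import *
cmd((.53,-.08,.24))
```

```text
-24 gA (53, array([ 0.12,  0.2 , -1.  , -0.47, -0.42]))
-24 gB (49, array([-0.33,  0.14, -1.  , -0.42, -0.07]))
-24 upB (55, array([-0.29, -0.5 , -1.  ,  0.12, -0.11]))
-24 yel (60, array([ 0.78,  0.39, -0.79, -0.17, -0.94]))
-24 yel2 (60, array([ 0.65,  0.32, -0.98, -0.44, -0.86]))
-24 blue (39, array([-0.67,  0.01, -0.99, -0.1 ,  0.16]))
-24 blueh (43, array([-0.69, -0.1 , -0.99, -0.06,  0.18]))
-24 blue1 (38, array([-0.58, -0.02, -1.  , -0.07,  0.1 ]))
-24 blue2 (37, array([-0.38, -0.03, -1.  , -0.04, -0.02]))
tool shift [-0.1261  0.1018  0.0404]
```

```bash
python3 -m pendant '[[1,0.032,0.004,0.038,0.124],[1,0.032,0,0.038,0]]' >/dev/null
python3 - <<'E'
from h import *
show();cmd((.5,-.08,.26));rows((.5,-.08,.26),4)
E
```

```text
t 16.4 p [ 0.403 -0.154  0.159] x [-0.73  0.33 -0.59] y [0.41 0.91 0.  ] z [ 0.543 -0.242 -0.804] tilt 36.4 j [-0.66 -0.45 -1.02  0.38  0.14 -0.19] gap 0.0853
tool shift [-0.1073  0.1078 -0.0467]
[-0.027, 0.027, -0.012] [-0.027, 0.027, -0.012] [-0.027, 0.027, -0.012] [-0.027, 0.027, -0.012]
```

```bash
python3 -m pendant '[[1,-0.027,0.027,-0.012,0],[1,-0.027,0.027,-0.012,0],[1,-0.027,0.027,-0.012,0],[1,-0.027,0.027,-0.012,0],[1,0,0,0,0]]' >/dev/null
python3 - <<'E'
from h import *
show();p,r,s=pose();im=shot('wrist','w2')
cv2.imwrite('pics/w2f.png',cv2.rotate(cv2.imread('pics/w2.png'),cv2.ROTATE_180))
for l in('canister_a_centre','canister_a_clip','rail_stand'):
  for q in env.recognise('wrist',l)[:3]: print(l,np.round(q['centre']),round(q['score'],2))
c=env.calibration('wrist');T=np.eye(4);T[:3,:3]=r.as_matrix();T[:3,3]=p;T=T@np.array(c['tool_from_camera']);K=np.array(c['K'])
np.save('T2.npy',T)
hsv=cv2.cvtColor(im,cv2.COLOR_RGB2HSV);m=(((hsv[...,0]<8)|(hsv[...,0]>172))&(hsv[...,1]>130)&(hsv[...,2]>70)).astype(np.uint8)
n,lab,st,ce=cv2.connectedComponentsWithStats(m)
for i in range(1,n):
  if st[i,4]>300:print('red',st[i],ce[i].round(1))
I=np.linalg.inv(T)
for nm,x,y in(('A',.623,.025),('B',.6175,-.148)):
  # predicted cap silhouette bbox
  pts=[(x+.029*np.cos(t),y+.029*np.sin(t),z) for t in np.linspace(0,6.28,40) for z in(.11,.135)]
  u=np.array([(K@(I[:3,:3]@np.array(q)+I[:3,3])) for q in pts]);u=u[:,:2]/u[:,2:];print(nm,'pred bbox',u.min(0).round(),u.max(0).round())
E
```

```text
t 17.02 p [ 0.503 -0.074  0.263] x [-0.74  0.32 -0.59] y [0.4  0.92 0.01] z [ 0.547 -0.233 -0.804] tilt 36.5 j [-0.25 -0.32 -0.69  0.57 -0.09  0.14] gap 0.0851
canister_a_centre [450. 132.] 0.95
canister_a_clip [452. 136.] 0.73
rail_stand [423. 143.] 0.64
rail_stand [188.  50.] 0.38
red [ 427  125   68   60 3046] [460.  154.7]
red [ 270  173   52   46 1937] [296.1 195.6]
A pred bbox [425. 127.] [494. 186.]
B pred bbox [272. 173.] [324. 221.]
```

View pics/w2f.png

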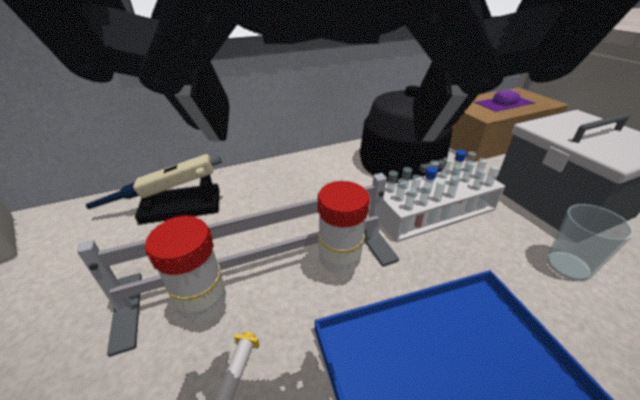

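The wrist view agrees with my canister estimates to within 2 px, about 2 mm, so I'm going for canister A.

```bash
python3 - <<'E'
from h import *
rows((.569,.048,.177),3)
E
python3 -m pendant '[[1,0.022,0.046,0.03,0],[1,0.022,0.046,0.03,0],[1,0.022,0.046,0.03,0],[1,0,0,0,0]]' >/dev/null
python3 - <<'E'
from h import *
show();cmd((.624,.0245,.096))
E
```

```text
[0.011, 0.047, 0.025] [0.011, 0.047, 0.025] [0.011, 0.047, 0.025] 
t 17.73 p [0.55  0.055 0.139] x [-0.75  0.32 -0.58] y [ 0.4   0.92 -0.  ] z [ 0.532 -0.231 -0.815] tilt 35.4 j [ 0.12 -0.03 -0.78  0.28 -0.3   0.45] gap 0.0852
tool shift [-0.0401  0.001   0.0817]
```

```bash
python3 -m pendant '[[1,-0.04,0.001,0,0],[1,0,0,0.035,0],[1,0,0,0.025,0],[1,0,0,0.02,0],[1,0,0,0,0]]'
python3 - <<'E'
from h import *
show();cmd((.624,.0245,.096))
E
```

```text
clock: 18.35
tcp_pos: [0.6251, 0.0213, 0.1026]
orientation: [0.301, 0.196, 0.931, -0.062]
wrist_force: [0.0, 0.4, -0.2]
finger_gap: 0.0854
grip_force: 0.0
t 18.35 p [0.625 0.021 0.103] x [-0.74  0.33 -0.59] y [0.4  0.92 0.  ] z [ 0.537 -0.234 -0.811] tilt 35.8 j [ 0.03  0.14 -0.71  0.14 -0.25  0.37] gap 0.0854
tool shift [0.0057 0.0024 0.004 ]
```

```bash
python3 -m pendant '[[1,0.005,0.002,0.003,0],[-0.3,0,0,0,0],[-1,0,0,0,0],[-1,0,0,0,0],[-1,0,0,0,0]]' 45
python3 - <<'E'
from h import *
show();p,r,s=pose();M=r.as_matrix();print('up',(M.T@[0,0,.05]).round(4),'back',(M.T@[-.05,.003,0]).round(4),s['wrist_force'],s['ft_torque'])
E
```

```text
clock: 18.98
tcp_pos: [0.6243, 0.0267, 0.099]
orientation: [0.303, 0.194, 0.931, -0.061]
wrist_force: [-7.9, 0.4, 7.5]
finger_gap: 0.0551
grip_force: 45.4
t 18.98 p [0.624 0.027 0.099] x [-0.74  0.33 -0.59] y [0.4  0.92 0.  ] z [ 0.54  -0.232 -0.809] tilt 36.0 j [ 0.04  0.14 -0.72  0.13 -0.26  0.38] gap 0.0551
up [-0.0294  0.0002 -0.0405] back [ 0.038  -0.0172 -0.0277] [-7.88967129  0.44714935  7.46304289] [ 0.12752849  0.74694762 -0.25522961]
```

```bash
python3 -m pendant '[[-1,-0.009,0,-0.012,0],[-1,-0.018,0,-0.024,0],[-1,-0.024,0,-0.032,0],[-1,-0.029,0,-0.04,0],[-1,0,0,0,0],[-1,0,0,0,0]]'
python3 - <<'E'
from h import *
show();rows((.56,.03,.29),3)
s=env.get_state();print(s['wrist_force'],s['ft_torque'])
shot('wrist','w3');shot('side','s3')
i=cv2.imread('pics/s3.png')[90:290,200:440];w=cv2.rotate(cv2.imread('pics/w3.png'),cv2.ROTATE_180);cv2.imwrite('pics/c3.png',np.hstack([cv2.resize(i,(480,400)),cv2.resize(w,(320,200)).repeat(2,0)[:400]]))
E
```

```text
clock: 19.73
tcp_pos: [0.6247, 0.0257, 0.2312]
orientation: [0.301, 0.194, 0.932, -0.061]
wrist_force: [-0.4, -0.0, -3.2]
finger_gap: 0.0548
grip_force: 53.3
t 19.73 p [0.625 0.026 0.231] x [-0.74  0.33 -0.58] y [0.4  0.92 0.  ] z [ 0.537 -0.231 -0.811] tilt 35.8 j [ 0.04 -0.01 -0.51  0.49 -0.26  0.38] gap 0.0548
[0.005, -0.007, -0.028] [0.005, -0.007, -0.028] [0.005, -0.007, -0.028] 
[-3.75803522e-01 -3.12175685e-03 -3.17564676e+00] [0.33155638 0.75631716 0.00405934]
```

View pics/c3.png

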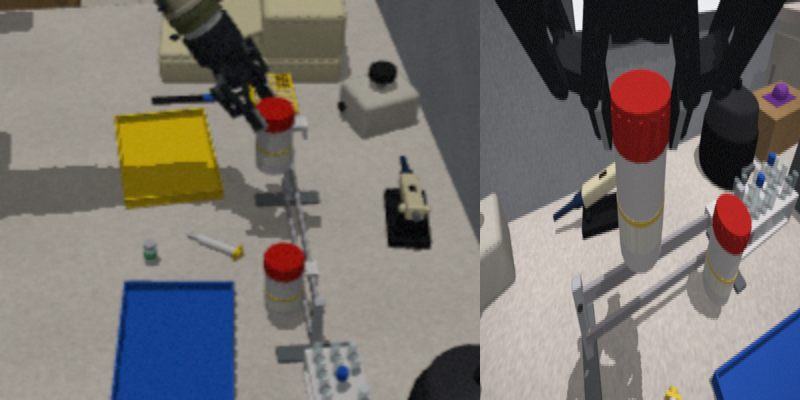

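Canister A is off the rail, upright and held in the pads. I'll raise it a little more and rock it.

```bash
cat > f.py <<'E'
from h import *
p,r,s=pose();u=r.as_matrix()[:,1];print(round(s['clock'],2),p.round(3),'F',np.round(s['wrist_force'],2),'T',np.round(s['ft_torque'],3),'j6',round(s['joint_pos'][5],2),'gap',round(s['finger_gap'],4))
E
P="python3 -m pendant"
$P '[[-1,0.005,-0.007,-0.028,0],[-1,0.005,-0.007,-0.028,0],[-1,0.005,-0.007,-0.028,0],[-1,0,0,0,0],[-1,0,0,0,0],[-1,0,0,0,0]]' >/dev/null; python3 f.py
$P '[[-1,0,0,0,0.18],[-1,0,0,0,0.18],[-1,0,0,0,0.18],[-1,0,0,0,0.18],[-1,0,0,0,0.18]]'>/dev/null; python3 f.py
$P '[[-1,0,0,0,-0.18],[-1,0,0,0,-0.18],[-1,0,0,0,-0.18],[-1,0,0,0,-0.18],[-1,0,0,0,-0.18]]'>/dev/null; python3 f.py
$P '[[-1,0,0,0,-0.18],[-1,0,0,0,-0.18],[-1,0,0,0,-0.18],[-1,0,0,0,-0.18],[-1,0,0,0,-0.18]]'>/dev/null; python3 f.py
$P '[[-1,0,0,0,0.18],[-1,0,0,0,0.18],[-1,0,0,0,0.18],[-1,0,0,0,0.18],[-1,0,0,0,0.18]]'>/dev/null; python3 f.py
$P '[[-1,0,0,0,0.18],[-1,0,0,0,0.18],[-1,0,0,0,0.18],[-1,0,0,0,0.18],[-1,0,0,0,0.18]]'>/dev/null; python3 f.py
$P '[[-1,0,0,0,-0.18],[-1,0,0,0,-0.18],[-1,0,0,0,-0.18],[-1,0,0,0,-0.18],[-1,0,0,0,-0.18]]'>/dev/null; python3 f.py
$P '[[-1,0,0,0,-0.18],[-1,0,0,0,-0.18],[-1,0,0,0,-0.18],[-1,0,0,0,-0.18],[-1,0,0,0,-0.18]]'>/dev/null; python3 f.py
$P '[[-1,0,0,0,0.18],[-1,0,0,0,0.18],[-1,0,0,0,0.18],[-1,0,0,0,0.18],[-1,0,0,0,0.18]]'>/dev/null; python3 f.py
$P '[[-1,0,0,0,0],[-1,0,0,0,0],[-1,0,0,0,0]]'>/dev/null; python3 f.py; python3 -c "
from h import *
show();rows((.53,.27,.2),5)"
```

```text
20.57 [0.561 0.03  0.289] F [-0.   -0.42 -2.08] T [ 0.311  0.698 -0.018] j6 0.39 gap 0.0547
21.2 [0.561 0.03  0.29 ] F [-0.85 -0.03 -2.56] T [0.287 0.802 0.007] j6 1.3 gap 0.0544
21.82 [0.561 0.03  0.29 ] F [-0.88  0.12 -2.84] T [ 0.298  0.696 -0.039] j6 0.39 gap 0.0548
22.45 [0.561 0.03  0.29 ] F [ 0.16  0.11 -2.53] T [ 0.332  0.727 -0.019] j6 -0.51 gap 0.0547
23.07 [0.561 0.03  0.29 ] F [ 0.04 -0.9  -1.28] T [0.38  0.72  0.038] j6 0.4 gap 0.0546
23.7 [0.561 0.03  0.29 ] F [ 0.63  0.14 -2.36] T [ 0.331  0.755 -0.074] j6 1.3 gap 0.0545
24.32 [0.561 0.03  0.29 ] F [-0.54  0.43 -2.17] T [ 0.31   0.74  -0.036] j6 0.39 gap 0.0545
24.95 [0.561 0.03  0.29 ] F [-0.02 -0.35 -2.39] T [ 0.366  0.768 -0.012] j6 -0.51 gap 0.0549
25.57 [0.561 0.03  0.29 ] F [ 0.74 -0.26 -1.69] T [ 0.308  0.782 -0.009] j6 0.4 gap 0.0545
25.95 [0.561 0.03  0.291] F [-0.2   0.64 -1.  ] T [0.318 0.736 0.053] j6 0.39 gap 0.0544
t 25.95 p [0.561 0.03  0.291] x [-0.74  0.32 -0.59] y [0.4  0.92 0.  ] z [ 0.538 -0.232 -0.81 ] tilt 35.9 j [ 0.06 -0.16 -0.49  0.67 -0.27  0.39] gap 0.0544
[0.031, 0.041, 0.0] [0.031, 0.041, 0.0] [0.031, 0.041, 0.0] [0.031, 0.041, 0.0] [0.031, 0.041, 0.0]
```

```bash
cat > avg.py <<'E'
from h import *
F=[];T=[]
for i in range(16):
    env.read_camera('scene');s=env.get_state();F.append(s['wrist_force']);T.append(s['ft_torque'])
F=np.array(F);T=np.array(T);print('F',F.mean(0).round(2),F.std(0).round(2),'T',T.mean(0).round(3),T.std(0).round(3));show()
E
python3 avg.py
```

```text
F [ 0.    0.05 -2.27] [0.5  0.44 0.35] T [0.326 0.737 0.003] [0.031 0.024 0.026]
t 26.75 p [0.561 0.03  0.291] x [-0.74  0.33 -0.59] y [0.4  0.92 0.  ] z [ 0.539 -0.231 -0.81 ] tilt 35.9 j [ 0.06 -0.16 -0.49  0.67 -0.27  0.39] gap 0.0546
```

Held still, A pulls down with 2.27 ± 0.1 N, about 0.23 kg, so it's full and goes in the yellow tray.

Run:
```python
from h import *
rows((.505,.275,.15),6)
```

```text
[0.034, 0.034, 0.005] [0.034, 0.034, 0.005] [0.034, 0.034, 0.005] [0.034, 0.034, 0.005] [0.034, 0.034, 0.005] [0.034, 0.034, 0.005]
```

```bash
python3 -m pendant '[[-1,0.034,0.034,0.005,0],[-1,0.034,0.034,0.005,0],[-1,0.034,0.034,0.005,0],[-1,0.034,0.034,0.005,0],[-1,0.034,0.034,0.005,0],[-1,0.034,0.034,0.005,0],[-1,0,0,0,0]]'
python3 - <<'E'
from h import *
show();cmd((.505,.275,.082))
for l in('scene',):
    shot(l,'p1')
E
```

```text
clock: 27.62
tcp_pos: [0.5059, 0.2792, 0.1456]
orientation: [0.301, 0.192, 0.932, -0.062]
wrist_force: [-0.1, -0.8, -1.7]
finger_gap: 0.0546
grip_force: 53.5
t 27.62 p [0.506 0.279 0.146] x [-0.75  0.32 -0.58] y [0.4  0.92 0.  ] z [ 0.537 -0.23  -0.812] tilt 35.7 j [ 0.64  0.15 -0.52  0.55 -0.53  0.95] gap 0.0546
tool shift [ 0.0365 -0.0043  0.0521]
```

```bash
python3 -m pendant '[[-1,0.018,-0.002,0.026,0],[-1,0.018,-0.002,0.026,0],[-1,0,0,0,0],[-1,0.003,0,0.004,0],[-1,0,0,0,0]]'; python3 -c "
from h import *
show()"; python3 -m pendant '[[-1,0.0012,0,0.0016,0],[-1,0,0,0,0]]'
```

```text
clock: 28.3
tcp_pos: [0.5081, 0.2734, 0.0816]
orientation: [0.303, 0.195, 0.931, -0.06]
wrist_force: [0.2, 0.3, -2.5]
finger_gap: 0.0548
grip_force: 53.5
t 28.3 p [0.508 0.273 0.082] x [-0.74  0.33 -0.59] y [0.4  0.92 0.01] z [ 0.54  -0.231 -0.809] tilt 36.0 j [ 0.63  0.22 -0.62  0.37 -0.53  0.95] gap 0.0548
clock: 28.55
tcp_pos: [0.5072, 0.2732, 0.0785]
orientation: [0.302, 0.195, 0.931, -0.061]
wrist_force: [0.5, -0.3, -1.9]
finger_gap: 0.0548
grip_force: 53.4
```

```bash
python3 -m pendant '[[-1,0.0012,0,0.0016,0],[-1,0,0,0,0]]'|grep -E "tcp|wrist";python3 -m pendant '[[-1,0.0012,0,0.0016,0],[-1,0,0,0,0]]'|grep -E "tcp|wrist";python3 -m pendant '[[-1,0.0012,0,0.0016,0],[-1,0,0,0,0]]'|grep -E "tcp|wrist"
```

```text
tcp_pos: [0.5068, 0.273, 0.0758]
wrist_force: [-0.6, 0.6, -2.8]
tcp_pos: [0.5076, 0.2731, 0.0747]
wrist_force: [1.5, -1.1, 3.6]
tcp_pos: [0.5088, 0.2727, 0.0744]
wrist_force: [-0.4, -3.4, 8.5]
```

Contact, so I release and back out along the tool axis.

```bash
python3 -m pendant '[[0.6,0,0,0,0],[1,0,0,0,0],[1,0,0,0,0],[1,0,0,0,0],[1,0,0,-0.02,0],[1,0,0,-0.04,0],[1,0,0,-0.05,0],[1,0,0,0,0]]'
python3 - <<'E'
from h import *
show();rows((.56,-.12,.20),8)
shot('scene','p2');cv2.imwrite('pics/p2c.png',cv2.resize(cv2.imread('pics/p2.png')[140:320,230:500],None,fx=2.4,fy=2.4))
E
```

```text
clock: 30.3
tcp_pos: [0.4482, 0.301, 0.1647]
orientation: [0.304, 0.194, 0.931, -0.058]
wrist_force: [1.0, -0.0, 0.1]
finger_gap: 0.0855
grip_force: 0.0
t 30.3 p [0.448 0.301 0.165] x [-0.74  0.33 -0.59] y [0.4  0.92 0.01] z [ 0.543 -0.227 -0.809] tilt 36.0 j [ 0.76  0.1  -0.52  0.66 -0.57  1.09] gap 0.0855
[-0.03, -0.043, 0.016] [-0.03, -0.043, 0.016] [-0.03, -0.043, 0.016] [-0.03, -0.043, 0.016] [-0.03, -0.043, 0.016] [-0.03, -0.043, 0.016] [-0.03, -0.043, 0.016] [-0.03, -0.043, 0.016]
```

View pics/p2c.png

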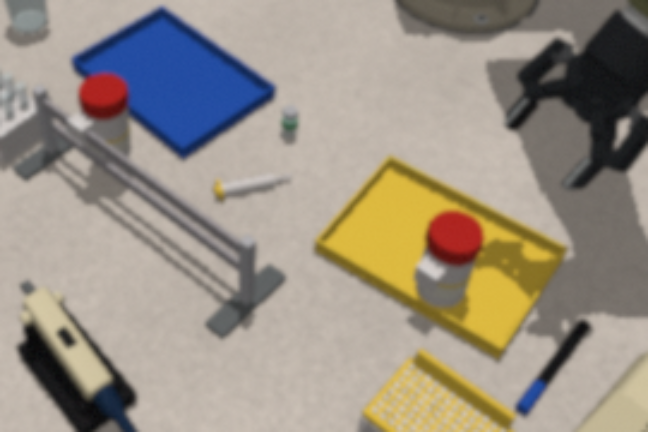

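A stands upright in the yellow tray, its cap at crop (455,238). Next is B.

```bash
python3 -m pendant '[[1,-0.03,-0.02,-0.03,0],[1,-0.03,-0.045,0.01,0],[1,-0.03,-0.045,0.016,0],[1,-0.03,-0.045,0.016,0],[1,-0.03,-0.045,0.016,0],[1,-0.03,-0.045,0.016,0],[1,-0.03,-0.045,0.016,0],[1,-0.02,-0.045,0.016,0]]' >/dev/null
python3 - <<'E'
from h import *
show();rows((.565,-.127,.177),2)
E
```

```text
t 31.35 p [ 0.525 -0.104  0.233] x [-0.74  0.33 -0.59] y [0.4  0.92 0.  ] z [ 0.539 -0.232 -0.81 ] tilt 35.9 j [-0.31 -0.24 -0.71  0.48 -0.06  0.08] gap 0.085
[-0.002, -0.003, 0.036] [-0.002, -0.003, 0.036]
```

```bash
python3 -m pendant '[[1,-0.002,-0.003,0.036,0],[1,-0.002,-0.003,0.034,0],[1,0,0,0,0]]' >/dev/null
python3 - <<'E'
from h import *
show();p,r,s=pose();im=env.read_camera('wrist')
c=env.calibration('wrist');T=np.eye(4);T[:3,:3]=r.as_matrix();T[:3,3]=p;T=T@np.array(c['tool_from_camera']);K=np.array(c['K']);I=np.linalg.inv(T)
hsv=cv2.cvtColor(im,cv2.COLOR_RGB2HSV);m=(((hsv[...,0]<8)|(hsv[...,0]>172))&(hsv[...,1]>130)&(hsv[...,2]>70)).astype(np.uint8)
n,lab,st,ce=cv2.connectedComponentsWithStats(m)
for i in range(1,n):
  if st[i,4]>300:print('red',st[i,:2],st[i,:2]+st[i,2:4])
for x,y in((.6175,-.148),(.6175,-.151)):
  u=np.array([(K@(I[:3,:3]@np.array(q)+I[:3,3])) for q in [(x+.029*np.cos(t),y+.029*np.sin(t),z) for t in np.linspace(0,6.28,40) for z in(.11,.135)]]);u=u[:,:2]/u[:,2:];print(u.min(0).round(),u.max(0).round())
cmd((.619,-.150,.098))
E
```

```text
t 31.73 p [ 0.562 -0.125  0.174] x [-0.74  0.33 -0.58] y [0.4  0.92 0.  ] z [ 0.533 -0.231 -0.814] tilt 35.5 j [-0.33 -0.1  -0.75  0.3  -0.04  0.07] gap 0.0856
red [279 195] [355 259]
[283. 196.] [358. 262.]
[279. 197.] [354. 262.]
tool shift [-0.0055 -0.0009  0.0996]
```

```bash
python3 -m pendant '[[1,-0.0055,-0.0027,0.04,0],[1,0,0,0.035,0],[1,0,0,0.024,0],[1,0,0,0,0]]' >/dev/null; python3 -c "
from h import *
show();cmd((.619,-.152,.098))
s=env.get_state();print(s['wrist_force'])"; python3 -m pendant '[[-0.3,0,0,0,0],[-1,0,0,0,0],[-1,0,0,0,0],[-1,0,0,0,0]]' 45; python3 -c "
from h import *
show()"
```

```text
t 32.27 p [ 0.619 -0.151  0.101] x [-0.74  0.33 -0.58] y [0.4  0.92 0.  ] z [ 0.537 -0.231 -0.812] tilt 35.8 j [-0.35  0.12 -0.75  0.08 -0.03  0.05] gap 0.0851
tool shift [ 0.0013 -0.0014  0.0022]
[-0.36443035 -0.36174302 -0.5223303 ]
clock: 32.78
tcp_pos: [0.6201, -0.1509, 0.1039]
orientation: [0.303, 0.194, 0.931, -0.061]
wrist_force: [-5.6, 1.5, 5.8]
finger_gap: 0.0557
grip_force: 45.8
t 32.77 p [ 0.62  -0.151  0.104] x [-0.74  0.32 -0.59] y [0.4  0.92 0.  ] z [ 0.541 -0.232 -0.809] tilt 36.0 j [-0.35  0.11 -0.75  0.08 -0.03  0.05] gap 0.0557
```

```bash
P="python3 -m pendant"
$P '[[-1,-0.009,0,-0.012,0],[-1,-0.018,0,-0.024,0],[-1,-0.024,0,-0.032,0],[-1,-0.029,0,-0.04,0],[-1,0,0,0,0],[-1,0.005,-0.007,-0.028,0],[-1,0.005,-0.007,-0.028,0],[-1,0,0,0,0]]' ; python3 avg.py; python3 -c "
from h import *
shot('side','s4');cv2.imwrite('pics/s4c.png',cv2.resize(cv2.imread('pics/s4.png')[110:310,220:440],None,fx=2,fy=2))"
```

```text
clock: 33.78
tcp_pos: [0.5768, -0.1485, 0.2764]
orientation: [0.303, 0.195, 0.931, -0.061]
wrist_force: [0.1, -0.0, -2.4]
finger_gap: 0.0548
grip_force: 60.2
F [ 0.25 -0.06 -2.55] [0.39 0.43 0.52] T [ 0.309  0.744 -0.009] [0.022 0.027 0.027]
t 34.58 p [ 0.578 -0.149  0.276] x [-0.74  0.33 -0.59] y [0.4  0.92 0.  ] z [ 0.539 -0.231 -0.81 ] tilt 35.9 j [-0.38 -0.15 -0.53  0.56 -0.02  0.03] gap 0.0549
```

View pics/s4c.png

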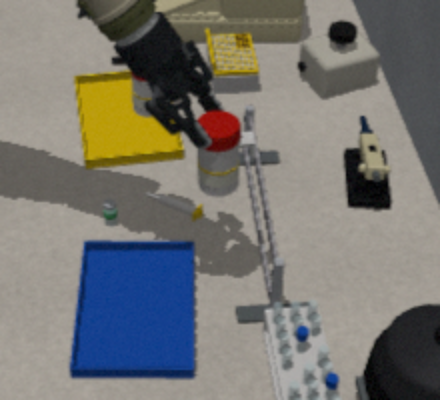

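B is off the rail, upright and well held. It also feels heavy at about 2.5 N. I'll rock it as asked.

```bash
P="python3 -m pendant"
U='x'
$P '[[-1,0,0,0,0.18],[-1,0,0,0,0.18],[-1,0,0,0,0.18],[-1,0,0,0,0.18],[-1,0,0,0,0.18]]'>/dev/null; python3 f.py
$P '[[-1,0,0,0,-0.18],[-1,0,0,0,-0.18],[-1,0,0,0,-0.18],[-1,0,0,0,-0.18],[-1,0,0,0,-0.18]]'>/dev/null; python3 f.py
$P '[[-1,0,0,0,-0.18],[-1,0,0,0,-0.18],[-1,0,0,0,-0.18],[-1,0,0,0,-0.18],[-1,0,0,0,-0.18]]'>/dev/null; python3 f.py
$P '[[-1,0,0,0,0.18],[-1,0,0,0,0.18],[-1,0,0,0,0.18],[-1,0,0,0,0.18],[-1,0,0,0,0.18]]'>/dev/null; python3 f.py
$P '[[-1,0,0,0,0.18],[-1,0,0,0,0.18],[-1,0,0,0,0.18],[-1,0,0,0,0.18],[-1,0,0,0,0.18]]'>/dev/null; python3 f.py
$P '[[-1,0,0,0,-0.18],[-1,0,0,0,-0.18],[-1,0,0,0,-0.18],[-1,0,0,0,-0.18],[-1,0,0,0,-0.18]]'>/dev/null; python3 f.py
$P '[[-1,0,0,0,-0.18],[-1,0,0,0,-0.18],[-1,0,0,0,-0.18],[-1,0,0,0,-0.18],[-1,0,0,0,-0.18]]'>/dev/null; python3 f.py
$P '[[-1,0,0,0,0.18],[-1,0,0,0,0.18],[-1,0,0,0,0.18],[-1,0,0,0,0.18],[-1,0,0,0,0.18]]'>/dev/null; python3 f.py
$P '[[-1,0,0,0,0],[-1,0,0,0,0],[-1,0,0,0,0]]'>/dev/null; python3 avg.py; python3 -c "
from h import *
rows((.49,.18,.25),8)"
```

```text
35.25 [ 0.578 -0.149  0.276] F [-0.75 -0.85 -2.45] T [ 0.263  0.777 -0.052] j6 0.93 gap 0.0548
35.88 [ 0.578 -0.149  0.276] F [ 0.36  0.65 -2.43] T [0.35  0.735 0.01 ] j6 0.02 gap 0.055
36.5 [ 0.578 -0.149  0.276] F [-0.97  0.12 -3.11] T [ 0.37   0.723 -0.029] j6 -0.88 gap 0.0552
37.12 [ 0.578 -0.149  0.276] F [ 0.28  0.16 -3.07] T [0.258 0.745 0.02 ] j6 0.03 gap 0.055
37.75 [ 0.578 -0.149  0.276] F [-0.94  0.62 -2.78] T [ 0.241  0.727 -0.01 ] j6 0.93 gap 0.0549
38.38 [ 0.578 -0.149  0.276] F [ 0.68 -0.72 -3.12] T [0.352 0.752 0.01 ] j6 0.02 gap 0.055
39.0 [ 0.578 -0.149  0.276] F [-0.3  -0.39 -1.99] T [ 0.333  0.742 -0.01 ] j6 -0.88 gap 0.0549
39.62 [ 0.578 -0.149  0.276] F [ 0.5  -0.3  -2.34] T [ 0.316  0.732 -0.012] j6 0.03 gap 0.055
F [-0.01  0.12 -2.5 ] [0.45 0.6  0.39] T [ 0.317  0.746 -0.004] [0.028 0.032 0.024]
t 40.8 p [ 0.578 -0.149  0.276] x [-0.74  0.33 -0.59] y [0.4  0.92 0.  ] z [ 0.539 -0.231 -0.81 ] tilt 35.9 j [-0.38 -0.15 -0.53  0.56 -0.02  0.03] gap 0.0549
[0.023, 0.033, -0.013] [0.023, 0.033, -0.013] [0.023, 0.033, -0.013] [0.023, 0.033, -0.013] [0.023, 0.033, -0.013] [0.023, 0.033, -0.013] [0.023, 0.033, -0.013] [0.023, 0.033, -0.013]
```

B weighs about 0.25 kg, so it's full too and goes in the yellow tray beside A. First a reach check.

Run:
```python
from fk import *
from h import *
p,r,s=pose();d=r.as_matrix()[:,2]
for t in((.45,.178,.15),(.45,.178,.075),(.46,.178,.075),(.47,.176,.075),(.48,.176,.075)):print(t,*[x.round(4) for x in ik(np.array(t),d,(.4,.1,-.7,.4,-.5))])
rows((.46,.178,.16),8)
```

```text
(0.45, 0.178, 0.15) [ 0.5165 -0.074  -0.7617  0.4709 -0.4863] 0.0
(0.45, 0.178, 0.075) [ 0.5165  0.0436 -0.8801  0.2348 -0.4863] 0.0
(0.46, 0.178, 0.075) [ 0.5033  0.057  -0.8668  0.2285 -0.481 ] 0.0
(0.47, 0.176, 0.075) [ 0.4861  0.0677 -0.8564  0.22   -0.4739] 0.0
(0.48, 0.176, 0.075) [ 0.4741  0.0813 -0.8421  0.2152 -0.4689] 0.0
[0.033, 0.032, -0.006] [0.033, 0.032, -0.006] [0.033, 0.032, -0.006] [0.033, 0.032, -0.006] [0.033, 0.032, -0.006] [0.033, 0.032, -0.006] [0.033, 0.032, -0.006] [0.033, 0.032, -0.006]
```

```bash
python3 -m pendant '[[-1,0.033,0.032,-0.006,0],[-1,0.033,0.032,-0.006,0],[-1,0.033,0.032,-0.006,0],[-1,0.033,0.032,-0.006,0],[-1,0.033,0.032,-0.006,0],[-1,0.033,0.032,-0.006,0],[-1,0.033,0.032,-0.006,0],[-1,0.033,0.032,-0.006,0]]' >/dev/null;python3 -m pendant '[[-1,0,0,0,0]]' >/dev/null
python3 - <<'E'
from h import *
show();rows((.455,.177,.088),3)
E
```

```text
t 41.92 p [0.457 0.186 0.159] x [-0.75  0.32 -0.58] y [0.39 0.92 0.  ] z [ 0.538 -0.228 -0.811] tilt 35.8 j [ 0.52 -0.07 -0.73  0.5  -0.48  0.82] gap 0.0548
[0.014, -0.003, 0.02] [0.014, -0.003, 0.02] [0.014, -0.003, 0.02]
```

```bash
P="python3 -m pendant"; $P '[[-1,0.014,-0.003,0.02,0],[-1,0.014,-0.003,0.02,0],[-1,0.014,-0.003,0.018,0],[-1,0,0,0,0]]'|grep -E "tcp|wrist"
$P '[[-1,0.003,0,0.004,0],[-1,0,0,0,0]]'|grep -E "tcp|wrist"; $P '[[-1,0.0012,0,0.0016,0],[-1,0,0,0,0]]'|grep -E "tcp|wrist"; $P '[[-1,0.0012,0,0.0016,0],[-1,0,0,0,0]]'|grep -E "tcp|wrist"
```

```text
tcp_pos: [0.4539, 0.1734, 0.0875]
wrist_force: [-0.2, -0.4, -2.4]
tcp_pos: [0.4558, 0.1752, 0.085]
wrist_force: [-1.1, -1.0, -2.4]
tcp_pos: [0.4551, 0.1751, 0.0823]
wrist_force: [-1.0, -0.2, -2.0]
tcp_pos: [0.4549, 0.175, 0.08]
wrist_force: [-0.5, -0.3, -1.9]
```

```bash
P="python3 -m pendant"; for i in 1; do $P '[[-1,0.0012,0,0.0016,0],[-1,0,0,0,0]]'|grep -E "tcp|wrist"; done; $P '[[-1,0.0009,0,0.0012,0],[-1,0,0,0,0]]'|grep -E "tcp|wrist";$P '[[-1,0.0006,0,0.0008,0],[-1,0,0,0,0]]'|grep -E "tcp|wrist"
```

```text
tcp_pos: [0.4563, 0.1747, 0.0795]
wrist_force: [-0.8, -2.8, 3.9]
tcp_pos: [0.4574, 0.1744, 0.0793]
wrist_force: [0.2, -4.4, 9.5]
tcp_pos: [0.458, 0.1742, 0.0792]
wrist_force: [-1.3, -4.7, 13.7]
```

```bash
python3 -m pendant '[[0.6,0,0,0,0],[1,0,0,0,0],[1,0,0,0,0],[1,0,0,0,0],[1,0,0,-0.02,0],[1,0,0,-0.04,0],[1,0,0,-0.05,0],[1,0,0,-0.04,0]]'; python3 -m pendant '[[1,0,0,0,0],[1,0,0,0,0]]' >/dev/null; python3 avg.py
python3 - <<'E'
from h import *
a=shot('scene','e1');b=shot('side','e2')
i=cv2.imread('pics/e1.png')[110:360,180:500];j=cv2.imread('pics/e2.png')[110:360,220:400];cv2.imwrite('pics/e.png',cv2.resize(np.hstack([i,j]),None,fx=1.6,fy=1.6,interpolation=cv2.INTER_CUBIC))
E
```

```text
clock: 44.92
tcp_pos: [0.3733, 0.2101, 0.1986]
orientation: [0.302, 0.195, 0.931, -0.061]
wrist_force: [0.1, -0.0, -0.7]
finger_gap: 0.0855
grip_force: 0.0
F [-0.02  0.16 -0.16] [0.36 0.43 0.42] T [0.207 0.462 0.007] [0.024 0.034 0.036]
t 45.98 p [0.374 0.21  0.197] x [-0.74  0.33 -0.59] y [0.4  0.92 0.  ] z [ 0.539 -0.231 -0.81 ] tilt 35.9 j [ 0.71 -0.16 -0.69  0.74 -0.56  1.04] gap 0.0854
```

View pics/e.png

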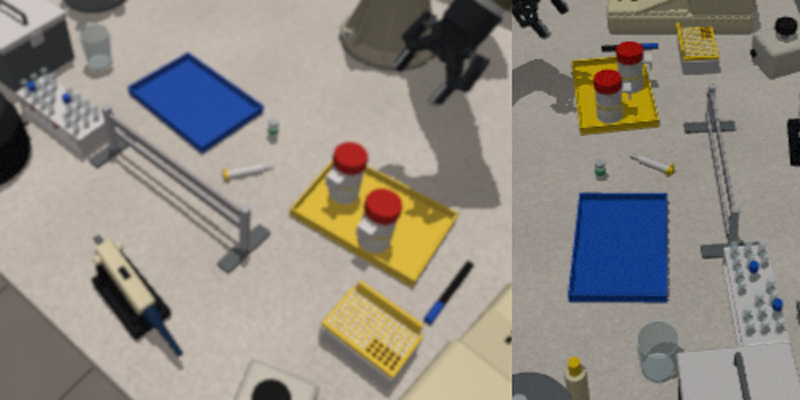

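Both canisters stand upright in the yellow tray and nothing else has moved. With the gripper empty the force reads -0.16 N, so A weighs about 0.215 kg and B about 0.24 kg. Both are full.

```bash
python3 -c "
from workcell import env
print(env.hand_in())"
```

```text
the job is handed in; nothing more can be done
None
```

Job handed in at about 46 s: I rocked both canisters above the rail, found both full by weight (about 0.215 and 0.24 kg; a rattle was not clear in the noisy force readings), and stood both upright in the yellow tray; I had to tilt the tool by pushing past its reach, which held joint 3 at 1.265 rad for a time, just over the rounded 1.26 limit given.

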